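Put the dried chopping boards away and close the rack on them

TASK

The red chopping board is already in the wooden board rack; put the yellow and the blue one, now dry, away from the draining tray beside it. Draw the rack's sliding stop back to make room, stand the boards on their long edges in the rack, tabs up, in the order red, yellow, blue from the fixed end wall so that the tabs step from front to back, then push the stop up so that the boards stand tight together without play. Set each board gently down on the deck before you let go, without dropping or ramming it, and leave the mug, the tin and the pepper mill standing where they are.

Things in the scene. Friction and masses are not known exactly. Their poses are not given: they have to be found in the camera images.
- rack: fixed wooden rack; its deck slopes 12 degrees down to the end wall. Origin: on the deck at the foot of the wall's inner face, mid-length; z square to the deck, tipped 12 degrees to +y, x along wall and boards (+x away from the robot), y towards the wall. Wall: y 0 to 12 mm, 92 high. Boards stand at negative y, feet on z = 0, between side lips 15 mm high, 184 mm apart
- stop (a joint): sliding end stop: wooden plate 150 mm wide, 10 thick, 88 high, on a low foot, with a bent steel rod behind as handle. Value: clear gap in m from the wall's face to the stop's face, 0 to 0.105, growing as it slides along the rack's -y. Starts at 14 to 30 mm, too near for three boards (36 mm in all). Stays where it is left; friction about 4 N
- stop_grip (a point): middle of the level run of the stop's handle: a rod 12 mm thick and about 70 mm long that runs along the rack's y, here 58 mm behind the stop's face and 70 mm above the deck. Pinch it from above across the rack's x; the foot plate below it is 10 mm above the deck
- drainer: fixed white draining tray with steel wire rests, 196 x 222 mm, floor 6 mm above the worktop. Origin on the worktop under the middle place; x along the boards, y across them. Boards stand at y = 0 and +62 mm (which is where varies; the place at -62 is empty), foot against a low rod, under face (+y side) on a wire arch that reaches 79 mm up the board. Lift a board out along its own z axis
- red_board: rigid red chopping board with index tab, 0.26 kg (varies): 170 mm long, 12 thick, 110 high; tab 40 mm wide, same thickness, rises to 148 mm near its front (-x) end. Already stands in the rack, against the end wall. Origin: middle of the bottom edge; x along its length, y through its thickness, z up towards the tab. Set it on the deck with its axes parallel to the rack's
- red_tab (a point): middle of the red board's tab: -45 mm along the board's x and 131 mm above its bottom edge. Pinch it here across its 12 mm; above 110 mm no other board's edge is in the way of fingers in the rack, because the tabs are staggered along x
- yellow_board: rigid yellow chopping board with index tab, 0.26 kg (varies): 170 mm long, 12 thick, 110 high; tab 40 mm wide, same thickness, rises to 148 mm at mid-length. Starts in the tray leaning 30 degrees, top towards the tray's +y. Origin: middle of the bottom edge; x along its length, y through its thickness, z up towards the tab. Set it on the deck with its axes parallel to the rack's
- yellow_tab (a point): middle of the yellow board's tab: 0 mm along the board's x and 131 mm above its bottom edge. Pinch it here across its 12 mm; above 110 mm no other board's edge is in the way of fingers in the rack, because the tabs are staggered along x
- blue_board: rigid blue chopping board with index tab, 0.26 kg (varies): 170 mm long, 12 thick, 110 high; tab 40 mm wide, same thickness, rises to 148 mm near its far (+x) end. Starts in the tray leaning 30 degrees, top towards the tray's +y. Origin: middle of the bottom edge; x along its length, y through its thickness, z up towards the tab. Set it on the deck with its axes parallel to the rack's
- blue_tab (a point): middle of the blue board's tab: +45 mm along the board's x and 131 mm above its bottom edge. Pinch it here across its 12 mm; above 110 mm no other board's edge is in the way of fingers in the rack, because the tabs are staggered along x
- mug: small white mug with red-brown inside, 62 x 92 x 51 mm high, loose bystander between tray and rack; origin at the centre of its underside
- bean_tin: red food tin, 57 mm across, 72 mm high, loose bystander between tray and rack; origin at the centre of its underside
- pepper_mill: slim white pepper mill, 48 mm across, 231 mm high, loose bystander behind the work; origin at the centre of its underside. Behind it the wall cabinets begin: handles and fronts from world x = 0.58 on, 0.46 m above the worktop and up; keep the wrist clear of them, and of the fridge at the left

How it is judged:
At the end, for the whole second after the job is handed in: Red, yellow, blue in this order from the end wall: tabs up and within 15 mm of their steps, each foot within 5 mm of its place in the closed pack and on the deck, square to the deck within 4 degrees; stop closed on them with under 3.5 mm of play in all; all at rest (y of red_board in the frame of rack between -0.011 and -0.001 m and z of red_board in the frame of rack between -0.004 and 0.005 m and x of red_tab in the frame of rack between -0.06 and -0.03 m and z of each of red_tab, yellow_tab, blue_tab in the frame of rack above 0.12 m and angle between the z axis of each of red_board, yellow_board, blue_board and the z axis of rack, either way round below 0.07 rad and linear speed of each of red_board, yellow_board, blue_board below 0.02 m/s and y of yellow_board in the frame of rack between -0.023 and -0.013 m and z of yellow_board in the frame of rack between -0.004 and 0.005 m and x of yellow_tab in the frame of rack between -0.015 and 0.015 m and y of blue_board in the frame of rack between -0.035 and -0.025 m and z of blue_board in the frame of rack between -0.004 and 0.005 m and x of blue_tab in the frame of rack between 0.03 and 0.06 m and value of joint stop between 0.033 and 0.0395 m and not (velocity of joint stop above 0.01 m/s or velocity of joint stop below -0.01 m/s)); the robot touches nothing.
It fails at once if the mug, the tin or the pepper mill is shoved away (more than 30 mm) or tipped over (distance of any of mug, bean_tin, pepper_mill from where it was at the start of the episode above 0.03 m or angle between any of mug, bean_tin, pepper_mill's own z axis and vertical above 0.35 rad).
It fails at once if a board is dropped into the rack: let go over it with its foot more than 18 mm above the deck ((y of red_board in the frame of rack between -0.11 and 0.02 m and z of red_board in the frame of rack above 0.018 m and contact force between the fingers and red_board below 0.2 N) or (y of yellow_board in the frame of rack between -0.11 and 0.02 m and z of yellow_board in the frame of rack above 0.018 m and contact force between the fingers and yellow_board below 0.2 N) or (y of blue_board in the frame of rack between -0.11 and 0.02 m and z of blue_board in the frame of rack above 0.018 m and contact force between the fingers and blue_board below 0.2 N)).
It fails at once if a board is rammed into the rack (more than 70 N between them) (contact force between any of red_board, yellow_board, blue_board and rack above 70 N).
It also fails if it takes over 69 s, if anything falls off the work surface, if the arm or the gripper's body presses on something with over 40 N, if the wrist force passes 120 N, or if a joint passes its speed limit or range.

ROBOT

A 6-joint arm with a two-finger parallel gripper is mounted at the origin on a cart in front of the work surface, level with it; the furniture and walls round the work are solid. World frame = base frame: x ahead of the robot, y to its left, z up, the work surface at z = 0. Lengths are in m, angles in rad, forces in N, time in s.
With the tool pointing down it reaches from about 0.35 to 0.775 m from the base axis. Payload 7.3 kg.
Tool frame: the origin (TCP) lies at the centre of the arm's flange, where the gripper is bolted on; the fingertips stand 178 mm ahead of it and the grasp point (between the pads) lies 159 mm ahead of it (tip_extent is the distance from the TCP to the fingertips, in m); z points along the fingers, y is the line along which they close (so a half turn about z gives the same grasp; the last joint's range is limited). The gripper opens to 92 mm and grips with 3 to 60 N. Pads are 19 mm wide; open, the fingers measure 130 mm over their backs; the gripper's body (75 mm by 190 mm) begins 47 mm behind the grasp point.
Start: joints at [-1.424, 0.342, 1.524, -0, 1.275, -0.146], TCP at [0.152, -0.503, 0.405] pointing down, gripper open.
Joint ranges: [-2.53, 2.53], [-0.77, 2.02], [0.04, 2.7], [-1, 4.14], [0.28, 2.66], [-3.11, 3.11]. Speed limits (rad/s): [2.57, 2.57, 3.14, 3.14, 3.14, 3.14].

INTERFACE

Orientations are given as [roll, pitch, yaw] about the fixed x, y, z axes, in that order (R = Rz(yaw) Ry(pitch) Rx(roll)).
In Python, from cell import * gives the robot as it stands.
- The arm moves only by the tool arm_command, never from a script. Its arguments are lists of equal length, an entry for each row: "xyz": the shift along the world's x, y, z in mm, a list of three; "spin": the turn about the world's z in degrees. In form: {"xyz": [[tx, ty, tz], ...], "spin": [spin, ...]}. A call has 1 to 20 rows; each row shifts and turns the commanded pose from where the row before left it; what a row does not reach is not made up. A row lasts 1/10 s, in which the tool goes at most 50 mm and 8.59 degrees, less where a joint would pass 70% of its speed; a pose out of reach is approached as far as the arm can. A call with a gripper value outside its range is refused whole. "jaw" is the opening, from -1 (shut) to 1 (fully open), set as the call begins (left out, the last holds). The fingers move at their own pace and stop on an object; "squeeze" is the grip in N (left out, the last holds). Time passes only in rows, so rows that do not move let the fingers close. It gives the time, the measured TCP pose, the force, the opening and the grip force at its end, in the units of the state.
- observe(): the state, without advancing time (a new reading comes with each control period).
- read_camera(name): name is "scene" or "top"; returns a dict with "img" (384x512x3 uint8, red, green, blue), "depth" (384x512 float32, m along the optical axis (not along the pixel's ray), 0 where there is no reading), "fx", "fy", "cx", "cy" (pixels), "dist_coeffs" ([k1, k2, p1, p2, k3] as OpenCV has them; the pictures are not rectified), "world_from_camera" (4x4, takes a point from camera to world coordinates). Camera axes: x right, y up, looking along -z (the intrinsics and any distortion apply to the point x, -y, -z); pixel columns grow to the right and rows downward; lengths in m; the calibration is good to about 2 mm. A picture is of the moment at which its call begins.
- hand_in(): hands the job in; it is judged then, once.
The state is a dict: "time": time; "qpos": joint angles; "qvel": joint speeds; "joint_efforts": joint torques, N m; "tool_pos": TCP position; "tool_rot": TCP orientation; "contact_force": force on the tool from outside, world axes, zero at the start; "torque": the same for the moment, N m; "opening": finger opening in m; "grip_force": force on a finger pad.
Only numpy, scipy, OpenCV 4.12 (cv2) and the standard library are available. Lean on these libraries where they do the work, as an engineer would, in place of code of your own. Each camera call takes 0.05 s, during which the arm holds its last target. There are 200 camera calls.

## Working session

There is one attempt and no reset: what is moved stays moved. The work goes in short steps, Python scripts to look and compute and a tool call to move; the robot and the scene stay as the last step left them, time stands still between calls to the robot, and variables do not carry over. Pictures are saved under pics/ and viewed, at most 10 in all, crops included, and the job is handed in when it is done.

Besides the shell and the picture viewer there is one more tool, called after "Call:" as name(argument=value, ...) on one line, values as JSON. arm_command: Moves the arm, as the interface text tells. Its arguments: {"type":"object","properties":{"xyz":{"type":"array","items":{"type":"array","items":{"type":"number"}}},"spin":{"type":"array","items":{"type":"number"}},"jaw":{"type":"number"},"squeeze":{"type":"number"}},"required":["xyz","spin"]}

```bash
ls; mkdir -p pics; cat > h.py <<'E'
from cell import *
import numpy as np, cv2
def save(n,f):
    c=read_camera(n); np.savez(f'{f}.npz',**{k:np.array(v) for k,v in c.items()})
    cv2.imwrite(f'pics/{f}.png',cv2.resize(c['img'][...,::-1],(768,576),interpolation=cv2.INTER_CUBIC)); return c
def pts(c):
    h,w=c['depth'].shape; u,v=np.meshgrid(np.arange(w),np.arange(h))
    K=np.array([[c['fx'],0,c['cx']],[0,c['fy'],c['cy']],[0,0,1.]],float)
    p=cv2.undistortPoints(np.stack([u,v],-1).reshape(-1,1,2).astype(float),K,np.array(c['dist_coeffs'],float)).reshape(h,w,2)
    d=c['depth']; P=np.stack([p[...,0]*d,-p[...,1]*d,-d],-1); T=np.array(c['world_from_camera'])
    return P@T[:3,:3].T+T[:3,3]
E
python3 -c "
from h import *
for n in ('scene','top'):
    c=save(n,n+'0'); print(np.round(c['world_from_camera'],3),c['fx'])
print(observe())"
```

```text
pics
[[-0.904  0.302 -0.303  0.216]
 [-0.428 -0.643  0.636  0.557]
 [-0.003  0.704  0.71   0.831]
 [ 0.     0.     0.     1.   ]] 358.34081887785715
[[ 0.023  0.994 -0.11   0.384]
 [-1.     0.025  0.011 -0.08 ]
 [ 0.014  0.11   0.994  1.429]
 [ 0.     0.     0.     1.   ]] 421.4282109415223
{'time': 0.1, 'qpos': array([-1.42396543e+00,  3.42685976e-01,  1.52493144e+00,  2.26498564e-05,
        1.27540003e+00, -1.46026623e-01]), 'qvel': array([ 0.00142423, -0.00142293, -0.00259775, -0.00066605,  0.00159452,
        0.00109947]), 'joint_efforts': array([ 3.09971118e-03, -4.32003522e+01, -2.44695210e+01,  7.21084583e-02,
        5.26239944e-02, -4.97244434e-05]), 'tool_pos': array([ 0.15155547, -0.50252707,  0.40409372]), 'tool_rot': array([-3.14018618e+00, -2.28747329e-04,  2.92850746e-01]), 'contact_force': array([-0.68605645, -0.5981628 , -0.1256152 ]), 'torque': array([-0.03819062,  0.03505504,  0.00438861]), 'grip_force': 0.0, 'opening': 0.09211273944441839}
```

View pics/scene0.png

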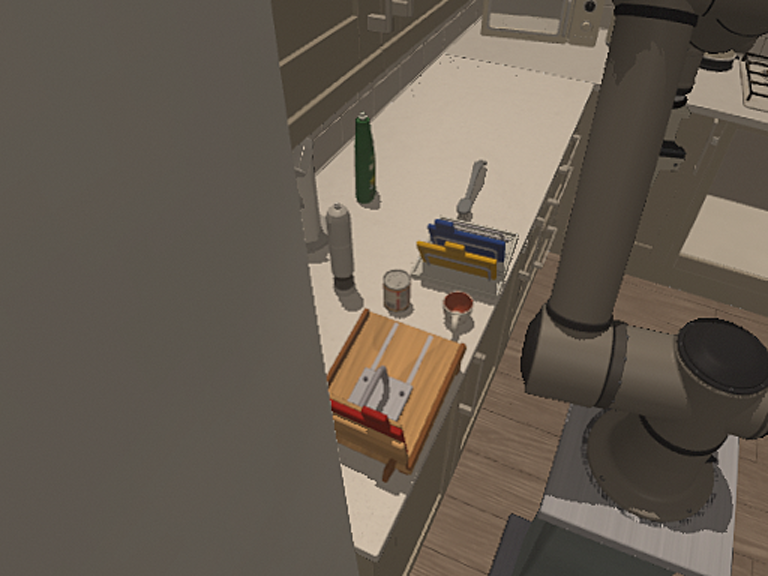

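View pics/top0.png

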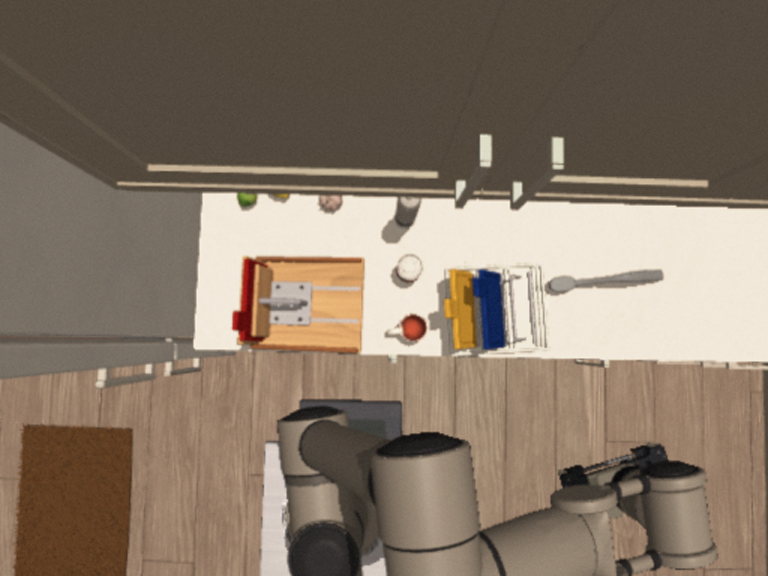

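The top view shows the rack at left, with the end wall and red board at px (245,300) and the stop handle at (285,300). The tray is at right, with yellow at (462,305) and blue at (490,310). The mug is at (412,327), the tin at (408,268) and the mill at (405,208). Next I measure the boards, handle and rack from both cameras.

```bash
cat > m.py <<'E'
from h import *
def load(f): return dict(np.load(f))
def masks(c):
    hsv=cv2.cvtColor(c['img'],cv2.COLOR_RGB2HSV); H,S,V=[hsv[...,i].astype(int) for i in range(3)]
    ok=c['depth']>0
    return dict(yellow=ok&(H>18)&(H<27)&(S>190)&(V>90),blue=ok&(H>105)&(H<128)&(S>120),red=ok&((H<5)|(H>174))&(S>190)&(V>60))
def comps(m,P,amin=60,box=((.3,.75),(-.6,.5),(-.05,.3))):
    for i,(a,b) in enumerate(box): m=m&(P[...,i]>a)&(P[...,i]<b)
    n,l,s,_=cv2.connectedComponentsWithStats(m.astype(np.uint8))
    return [(l==i) for i in range(1,n) if s[i,4]>amin]
E
python3 - <<'E'
from m import *
np.set_printoptions(precision=4,suppress=True)
for f in('scene0','top0'):
    c=load(f+'.npz');P=pts(c);
    print(f)
    for k,m in masks(c).items():
        for q in comps(m,P,25):
            X=P[q]; mu=np.median(X,0); Y=X[np.abs(X-mu).max(1)<.13]
            U,S,V=np.linalg.svd(Y-Y.mean(0),full_matrices=False)
            print(k,len(Y),'med',mu,'min',np.percentile(Y,1,0),'max',np.percentile(Y,99,0),'n',V[2],'long',V[0],'rms',S[2]/len(Y)**.5)
E
```

```text
scene0
yellow 55 med [ 0.5029 -0.2369  0.1039] min [ 0.4714 -0.2435  0.0998] max [ 0.5349 -0.2256  0.1176] n [-0.0603  0.5811 -0.8116] long [-0.9973 -0.0019  0.0727] rms 0.002488294013979477
yellow 39 med [ 0.4507 -0.2219  0.1375] min [ 0.4325 -0.2897  0.0804] max [ 0.4686 -0.2179  0.1399] n [-0.0181  0.6394 -0.7687] long [-0.0904  0.7646  0.6381] rms 0.0025583911018573226
yellow 67 med [ 0.3981 -0.245   0.1037] min [ 0.3692 -0.2528  0.0994] max [ 0.4318 -0.2363  0.107 ] n [ 0.0158 -0.1261 -0.9919] long [-0.9972 -0.075  -0.0063] rms 0.0019338821124176696
blue 27 med [ 0.4957 -0.2807  0.1369] min [ 0.4786 -0.2858  0.1328] max [ 0.5136 -0.2766  0.1412] n [ 0.0272 -0.3468  0.9376] long [-0.9883 -0.1502 -0.0269] rms 0.0019990643561646326
blue 84 med [ 0.4217 -0.3056  0.104 ] min [ 0.3721 -0.3142  0.0994] max [ 0.4755 -0.2996  0.1082] n [ 0.0123 -0.1302 -0.9914] long [-0.9969 -0.0781 -0.0021] rms 0.0017998972121620125
red 183 med [0.443  0.1979 0.1345] min [0.3948 0.1901 0.128 ] max [0.4909 0.2073 0.1727] n [ 0.0318  0.9846 -0.1721] long [-0.8562  0.1157  0.5036] rms 0.002756310728440577
red 44 med [0.3836 0.1955 0.1329] min [0.3752 0.1892 0.1258] max [0.3927 0.2    0.1348] n [-0.1088  0.2346  0.966 ] long [-0.9924  0.0308 -0.1193] rms 0.0017707492267494101
top0
yellow 448 med [ 0.4486 -0.2574  0.0837] min [ 0.3774 -0.295   0.0287] max [ 0.5294 -0.2226  0.1395] n [ 0.0642 -0.8537  0.5169] long [-0.9757 -0.1623 -0.1469] rms 0.0015905970828375476
blue 724 med [ 0.457  -0.3245  0.0816] min [ 0.3725 -0.3632  0.0173] max [ 0.5321 -0.281   0.1375] n [-0.0581  0.8491 -0.525 ] long [-0.9528 -0.2042 -0.2249] rms 0.0021722537473766543
red 416 med [0.4384 0.1868 0.1298] min [0.3762 0.171  0.0613] max [0.5393 0.2008 0.1719] n [-0.0047  0.9708 -0.24  ] long [-0.9985  0.0086  0.0546] rms 0.0029019455025139996
```

```bash
python3 - <<'E'
from m import *
np.set_printoptions(precision=4,suppress=True)
for f in('scene0','top0'):
    c=load(f+'.npz');P=pts(c);M=masks(c);print(f)
    for k in M:
        base={'yellow':(-.3,-.2),'blue':(-.37,-.25),'red':(.15,.23)}[k]
        z0=.114 if k!='red' else .142
        q=M[k]&(P[...,2]>z0)&(P[...,2]<.2)&(P[...,1]>base[0])&(P[...,1]<base[1])&(P[...,0]>.3)&(P[...,0]<.6)
        X=P[q]
        print(k,'tab',len(X),X.mean(0),X.min(0),X.max(0), 'top z',np.percentile(X[:,2],90))
    hsv=cv2.cvtColor(c['img'],cv2.COLOR_RGB2HSV).astype(int)
    wood=(hsv[...,0]>8)&(hsv[...,0]<22)&(hsv[...,1]>80)&(hsv[...,1]<190)&(P[...,2]>-.01)&(P[...,2]<.2)&(P[...,1]>-.12)&(P[...,1]<.25)&(P[...,0]>.33)&(P[...,0]<.6)
    for lab,(y0,y1) in {'deck':(-.05,.06)}.items():
        q=wood&(P[...,1]>y0)&(P[...,1]<y1)&(P[...,0]>.40)&(P[...,0]<.50)
        X=P[q];U,S,V=np.linalg.svd(X-X.mean(0),full_matrices=False);print(lab,len(X),X.mean(0),V[2],'rms',S[2]/len(X)**.5)
    X=P[wood];print('wood ext',np.percentile(X,.5,0),np.percentile(X,99.5,0))
    # gray handle/stop
    g=(hsv[...,1]<60)&(P[...,1]>.02)&(P[...,1]<.17)&(P[...,0]>.38)&(P[...,0]<.52)&(P[...,2]>.08)
    X=P[g];print('rod',len(X));
    for y in np.arange(.04,.17,.01):
        s=X[abs(X[:,1]-y)<.005]
        if len(s):print(round(y,3),len(s),s[:,0].mean(),s[:,0].min(),s[:,0].max(),s[:,2].max())
    w=(P[...,1]>.1)&(P[...,1]<.2)&(P[...,0]>.36)&(P[...,0]<.52)&(hsv[...,0]>8)&(hsv[...,0]<22)&(hsv[...,1]>60)&(P[...,2]>.085)
    X=P[w];print('stop plate',len(X))
    if len(X): print(np.percentile(X,2,0),np.percentile(X,98,0))
    for lab,(xa,xb,ya,yb) in dict(mug=(.36,.44,-.2,-.06),tin=(.44,.53,-.2,-.06),mill=(.53,.63,-.2,-.05)).items():
        X=P[(P[...,2]>.02)&(P[...,2]<.3)&(P[...,0]>xa)&(P[...,0]<xb)&(P[...,1]>ya)&(P[...,1]<yb)]
        if len(X):print(lab,len(X),np.percentile(X,2,0),np.percentile(X,98,0))
E
python3 -c "
import cv2
a=cv2.imread('pics/top0.png')[235:370,220:560];b=cv2.imread('pics/scene0.png')[200:490,320:530]
cv2.imwrite('pics/topc.png',cv2.resize(a,None,fx=2.3,fy=2.3,interpolation=cv2.INTER_CUBIC))"
```

```text
scene0
yellow tab 40 [ 0.4516 -0.2221  0.136 ] [ 0.4324 -0.2284  0.1143] [ 0.4718 -0.2177  0.1401] top z 0.1389234120657375
blue tab 27 [ 0.4959 -0.2809  0.1369] [ 0.4785 -0.2858  0.1328] [ 0.5138 -0.2764  0.1412] top z 0.13899278042711724
red tab 79 [0.413  0.2032 0.1695] [0.3943 0.1979 0.1597] [0.4321 0.2081 0.1732] top z 0.17189514913281556
deck 1050 [0.4471 0.0054 0.0601] [0.0058 0.2045 0.9788] rms 0.0015491721170699413
wood ext [ 0.3559 -0.0474 -0.    ] [0.5576 0.2189 0.1164]
rod 159
0.08 4 0.4560514067509647 0.45118470800513544 0.4614995554831913 0.10986661374509432
0.09 17 0.4541657087897615 0.4502535461185432 0.45925128084526756 0.1171982436330129
0.1 18 0.45507953951723906 0.45086602786357344 0.46071983756658774 0.11911507318095149
0.11 21 0.4554792587434256 0.4506010896400208 0.4609520494719318 0.11804798832284058
0.12 23 0.4561028875897166 0.45113294800020703 0.4626327885285949 0.11399033572874195
0.13 17 0.4567522431050164 0.4519844596199571 0.46289668097187775 0.11431839745443506
0.14 19 0.45715003064609994 0.452080286080878 0.4634070228243452 0.11280844183722061
0.15 21
[... 1209 characters left out ...]
97797068177 0.11892041493935901
0.12 10 0.4587103148552158 0.4555076825112171 0.4620348880915952 0.11637394430629855
0.13 13 0.45986851975767173 0.45526296256391796 0.4652528366240266 0.1148220469048149
0.14 13 0.46022044736329004 0.45534017470778493 0.46511150161648485 0.11264201654321848
0.15 9 0.45836111621688935 0.4552499757875803 0.4616222527310119 0.1100107076379595
0.16 9 0.4581849119613527 0.4551089638355726 0.46133824270446255 0.10928513234771797
stop plate 270
[0.3728 0.1618 0.0868] [0.5167 0.1918 0.1174]
mug 164 [ 0.3844 -0.1905  0.0205] [ 0.4399 -0.1059  0.0535]
tin 78 [ 0.4402 -0.1709  0.0206] [ 0.5297 -0.1262  0.0746]
mill 192 [ 0.5301 -0.1766  0.0582] [ 0.5687 -0.1088  0.0731]
```

View pics/topc.png

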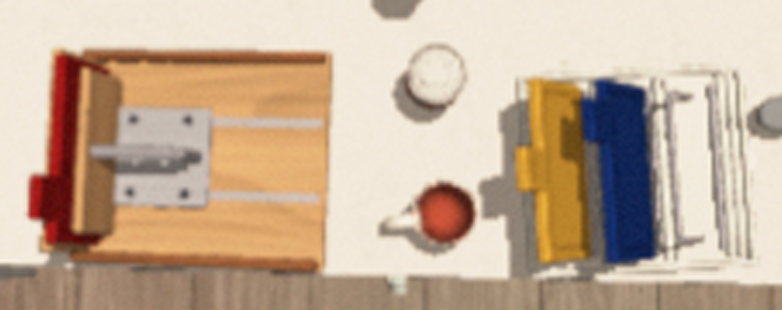

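The crop shows the rack's steel rod running along y near (150,157), with the stop near the wall and the red tab at lower left. The yellow tab is at (525,168) and the blue tab at (590,118), and both boards lean left, toward +y. I'll go to the stop handle first, with the jaws closing along x.

Call:
arm_command(xyz=[[10,20,0],[19,38,0],[20,40,0],[20,40,0],[20,40,0],[20,40,0],[20,40,0],[20,40,0],[20,40,0],[20,40,0],[20,40,0],[20,40,0],[20,40,0],[20,40,0],[20,40,0],[10,20,0],[6,19,0],[0,0,0]], spin=[3,4.5,4.5,4.5,4.5,4.5,4.5,4.5,4.5,4.5,4.5,4.5,4.5,4.5,4.5,4,2.5,0], jaw=1)

```text
time: 1.9
tool_pos: [0.4569, 0.1161, 0.4042]
tool_rot: [-3.141, -0.0, 1.562]
contact_force: [-0.4, -0.1, -0.4]
opening: 0.0922
grip_force: 0.0
```

Call:
arm_command(xyz=[[0,-1,-30],[0,0,-40],[0,0,-40],[0,0,-18],[0,0,-6],[0,0,0]], spin=[0,0,0,0,0,0])

```text
time: 2.5
tool_pos: [0.4564, 0.1128, 0.2705]
tool_rot: [-3.14, 0.0, 1.557]
contact_force: [-0.1, 0.1, -0.4]
opening: 0.0919
grip_force: 0.0
```

Call:
arm_command(xyz=[[0,0,0],[0,0,0],[0,0,0],[0,0,0],[0,0,0],[0,0,0]], spin=[0,0,0,0,0,0], jaw=-1, squeeze=30)

```text
time: 3.1
tool_pos: [0.4565, 0.1134, 0.2709]
tool_rot: [3.141, -0.0, 1.558]
contact_force: [-0.6, 0.3, 0.1]
opening: 0.0484
grip_force: 0.0
```

Call:
arm_command(xyz=[[0,0,0],[0,0,0],[0,0,0],[0,0,0],[0,0,0],[0,0,0],[0,0,0]], spin=[0,0,0,0,0,0,0])

```text
time: 3.8
tool_pos: [0.4578, 0.1133, 0.2709]
tool_rot: [3.138, -0.0, 1.558]
contact_force: [6.3, 0.1, -4.7]
opening: 0.0106
grip_force: 30.0
```

Call:
arm_command(xyz=[[0,-4,1],[0,-8,1.7],[0,-8,1.7],[0,-8,1.7],[0,-8,1.7],[-1,-8,1.7],[0,-8,1.7],[0,-8,1.7],[0,-8,1.7],[0,-6,1.2],[0,0,0]], spin=[0,0,0,0,0,0,0,0,0,0,0])

```text
time: 4.9
tool_pos: [0.4569, 0.0387, 0.2868]
tool_rot: [3.137, 0.0, 1.558]
contact_force: [6.7, -1.7, -5.9]
opening: 0.0109
grip_force: 30.0
```

Call:
arm_command(xyz=[[0,0,0],[0,0,0],[0,0,0],[0,0,20],[0,0,40],[0,0,50]], spin=[0,0,0,0,0,0], jaw=1)

```text
time: 5.5
tool_pos: [0.4549, 0.0395, 0.3964]
tool_rot: [-3.137, -0.0, 1.558]
contact_force: [0.7, -0.3, 0.1]
opening: 0.0544
grip_force: 0.0
```

```bash
python3 - <<'E'
from m import *
np.set_printoptions(precision=4,suppress=True)
for f in('scene0','top0'):
    c=load(f+'.npz');P=pts(c)
    X=P[(P[...,2]>.1)&(P[...,2]<.26)&(P[...,0]>.5)&(P[...,0]<.75)&(P[...,1]>-.25)&(P[...,1]<.1)]
    print(f,len(X),np.percentile(X,2,0),np.percentile(X,98,0))
c=read_camera('scene');P=pts(c);hsv=cv2.cvtColor(c['img'],cv2.COLOR_RGB2HSV).astype(int)
w=(P[...,1]>.0)&(P[...,1]<.17)&(P[...,0]>.36)&(P[...,0]<.55)&(hsv[...,0]>8)&(hsv[...,0]<22)&(hsv[...,1]>60)
# height above deck plane
o=np.array([.458,.178,.025]);a=np.radians(12);ry=np.array([.017,np.cos(a),-np.sin(a)]);rz=np.array([0,np.sin(a),np.cos(a)])
y=(P-o)@ry;z=(P-o)@rz
q=w&(z>.075)&(z<.1); print('stop top y',np.percentile(y[q],[2,50,98]),np.median(z[q]),q.sum())
r=masks(c)['red']&(z>.1)&(z<.165)&(abs(y)<.04);print('red top',np.percentile(y[r],[5,50,95]),np.percentile(z[r],[5,50,95]))
d=w&(abs(z)<.02)&(y>-.09)&(y<-.02);print('deck z',np.median(z[d]),d.sum())
E
```

```text
scene0 644 [ 0.5147 -0.237   0.1018] [ 0.7112 -0.0975  0.2431]
top0 244 [ 0.5055 -0.2439  0.1005] [ 0.6615 -0.1172  0.2191]
stop top y [-0.1018 -0.0956 -0.0923] 0.08487882154789674 283
red top [-0.0103 -0.005  -0.0016] [0.1058 0.1104 0.1486]
deck z -0.00040471568575769265 1139
```

Call:
arm_command(xyz=[[0,-20,8],[0,-35,0],[0,-45,0],[0,-45,0],[0,-45,0],[-2,-40,0],[-2,-25,0],[0,-10,0],[0,0,0]], spin=[0,1,1,1,1,1,0,0,0], jaw=1)

```text
time: 6.45
tool_pos: [0.4514, -0.2262, 0.4042]
tool_rot: [-3.141, -0.0, 1.644]
contact_force: [-0.7, 0.2, -0.5]
opening: 0.0919
grip_force: 0.0
```

Call:
arm_command(xyz=[[0,0,-35],[0,0,-40],[0,0,-25],[0,0,-10],[0,0,-4],[0,0,0]], spin=[0,0,0,0,0,0])

```text
time: 7.05
tool_pos: [0.452, -0.2252, 0.2912]
tool_rot: [3.141, 0.001, 1.646]
contact_force: [-0.8, -0.1, 0.2]
opening: 0.0916
grip_force: 0.0
```

Call:
arm_command(xyz=[[0,0,0],[0,0,0],[0,0,0],[0,0,0],[0,0,0],[0,0,0],[0,0,0],[0,0,0],[0,0,0],[0,0,0]], spin=[0,0,0,0,0,0,0,0,0,0], jaw=-1, squeeze=40)

```text
time: 8.05
tool_pos: [0.4515, -0.2256, 0.2905]
tool_rot: [-3.142, -0.0, 1.645]
contact_force: [0.1, -0.4, 0.2]
opening: 0.0398
grip_force: 40.0
```

Call:
arm_command(xyz=[[0,2.5,4.3],[0,5,8.7],[-1,7.5,13],[0,7.5,13],[-1,7.5,13],[0,7.5,13],[-1,7.5,13],[0,5,9],[0,0,15],[0,0,15],[0,0,0]], spin=[0,0,0,0,0,0,0,0,0,0,0])

```text
time: 9.15
tool_pos: [0.4488, -0.1753, 0.4098]
tool_rot: [3.138, 0.002, 1.646]
contact_force: [-0.3, -0.5, -2.3]
opening: 0.0397
grip_force: 40.0
```

```bash
cat >> m.py <<'E'
def frame_of(c,k,ylim):
    P=pts(c);m=masks(c)[k]&(P[...,1]>ylim[0])&(P[...,1]<ylim[1])&(P[...,0]>.3)&(P[...,0]<.6)&(P[...,2]<.45)
    X=P[m];X=X[np.abs(X-np.median(X,0)).max(1)<.12]
    return m,X
E
python3 - <<'E'
from m import *
np.set_printoptions(precision=4,suppress=True)
for n in('scene','top'):
    c=save(n,n+'1');m,X=frame_of(c,'yellow',(-.32,-.05));U,S,V=np.linalg.svd(X-X.mean(0),full_matrices=False)
    print(n,len(X),X.mean(0),X.min(0),X.max(0),V[2],S[2]/len(X)**.5)
a=cv2.imread('pics/scene1.png')[150:350,320:560];cv2.imwrite('pics/s1c.png',cv2.resize(a,None,fx=2.5,fy=2.5))
E
```

```text
scene 154 [ 0.4264 -0.1915  0.2238] [ 0.3668 -0.2399  0.1369] [ 0.5315 -0.1676  0.2587] [-0.057   0.8866 -0.4591] 0.002965548474954957
  return _methods._mean(a, axis=axis, dtype=dtype,
  ret = um.true_divide(
<stdin>:4: RuntimeWarning: Mean of empty slice.
<stdin>:5: RuntimeWarning: Mean of empty slice.
Traceback (most recent call last):
ValueError: zero-size array to reduction operation minimum which has no identity
```

Call:
arm_command(xyz=[[0,10,15],[0,25,17],[1,40,0],[1,40,0],[1,40,0],[1,40,0],[1,40,0],[1,40,0],[1,40,0],[1,28,0],[0,18,0],[0,10,0],[0,0,0],[0,0,0]], spin=[0,0,-1,-1,-1,-1,-1,0,0,0,0,0,0,0])

```text
time: 10.65
tool_pos: [0.4566, 0.1948, 0.4391]
tool_rot: [-3.141, 0.001, 1.558]
contact_force: [0.1, -0.2, -1.5]
opening: 0.0394
grip_force: 40.0
```

```bash
cat >> m.py <<'E'
o=np.array([.458,.178,.025]);a=np.radians(12)
R=np.array([[1,.017,0],[-.017,np.cos(a),np.sin(a)],[0,-np.sin(a),np.cos(a)]])
def rack(P): return (P-o)@R
E
python3 - <<'E'
from m import *
np.set_printoptions(precision=4,suppress=True)
for n in('scene','top'):
    c=save(n,n+'2');m,X=frame_of(c,'yellow',(.05,.3))
    if len(X)<20: continue
    U,S,V=np.linalg.svd(X-X.mean(0),full_matrices=False)
    print(n,len(X),X.mean(0),X.min(0),X.max(0),V[2],S[2]/len(X)**.5); r=rack(X);print(r.min(0),r.max(0))
a=cv2.imread('pics/scene2.png')[200:500,310:560];cv2.imwrite('pics/s2c.png',cv2.resize(a,None,fx=2,fy=2))
E
```

```text
scene 295 [0.4139 0.1781 0.2458] [0.3705 0.1287 0.1628] [0.4964 0.2026 0.2884] [-0.0255  0.8832 -0.4682] 0.003357409016983539
[-0.0869 -0.0784  0.1246] [ 0.0388 -0.0294  0.2615]
top 837 [0.4522 0.149  0.2133] [0.374  0.1198 0.1626] [0.5354 0.179  0.2679] [ 0.0024  0.8784 -0.478 ] 0.0017384382015331276
[-0.0838 -0.0849  0.123 ] [ 0.0783 -0.0488  0.2375]
```

View pics/s2c.png

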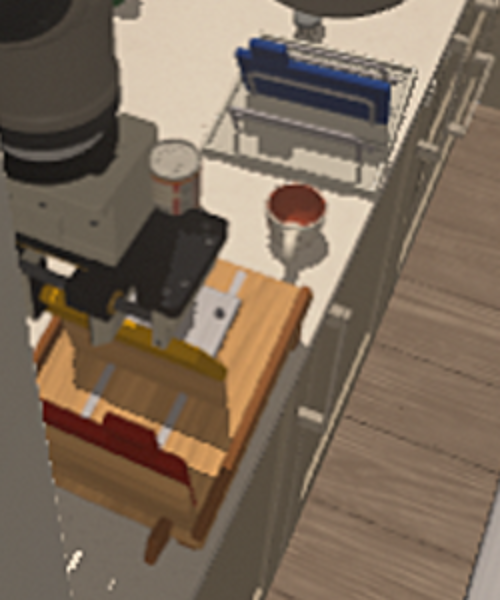

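Call:
arm_command(xyz=[[0,-2,-8],[0,-3,-15],[0,-4,-20],[0,-4,-20],[0,-4,-18],[0,-2,-12],[0,-2,-8],[0,-1,-4],[0,0,0]], spin=[0,0,0,0,0,0,0,0,0])

```text
time: 11.65
tool_pos: [0.4566, 0.173, 0.3343]
tool_rot: [-3.141, 0.0, 1.558]
contact_force: [0.1, 0.2, -2.8]
opening: 0.0395
grip_force: 40.0
```

Call:
arm_command(xyz=[[0,0,-2],[0,0,-2],[0,0,-2],[0,0,0]], spin=[0,0,0,0])

```text
time: 12.05
tool_pos: [0.4565, 0.1734, 0.3284]
tool_rot: [-3.142, 0.0, 1.558]
contact_force: [-0.5, 0.6, -3.4]
opening: 0.0399
grip_force: 40.0
```

Call:
arm_command(xyz=[[0,0,-2],[0,0,-1],[0,0,0]], spin=[0,0,0])

```text
time: 12.35
tool_pos: [0.4565, 0.1734, 0.3254]
tool_rot: [-3.141, 0.0, 1.558]
contact_force: [0.4, 0.1, -2.8]
opening: 0.0397
grip_force: 40.0
```

Call:
arm_command(xyz=[[0,0,-1],[0,0,-1],[0,0,0]], spin=[0,0,0])

```text
time: 12.65
tool_pos: [0.4566, 0.1734, 0.3235]
tool_rot: [3.141, -0.0, 1.558]
contact_force: [-0.2, 0.2, -2.9]
opening: 0.0396
grip_force: 40.0
```

Call:
arm_command(xyz=[[0,0,-1],[0,0,-1],[0,0,0]], spin=[0,0,0])

```text
time: 12.95
tool_pos: [0.4564, 0.174, 0.3228]
tool_rot: [3.14, -0.002, 1.558]
contact_force: [-4.6, 3.9, 9.1]
opening: 0.0397
grip_force: 40.0
```

Call:
arm_command(xyz=[[0,0,-1],[0,0,-1],[0,0,0]], spin=[0,0,0])

```text
time: 13.25
tool_pos: [0.4563, 0.1747, 0.3221]
tool_rot: [3.139, -0.004, 1.558]
contact_force: [-7.7, 8.0, 19.3]
opening: 0.0397
grip_force: 40.0
```

Call:
arm_command(xyz=[[0,0,1],[0,0,0],[0,-4,2],[0,-4,2],[0,-4,2],[0,-4,1.5],[0,-4,1.5],[0,-4,1.5],[0,-4,1],[0,-4,1],[0,-4,1],[0,-3,0.5],[0,0,0]], spin=[0,0,0,0,0,0,0,0,0,0,0,0,0], squeeze=6)

```text
time: 14.55
tool_pos: [0.4565, 0.1339, 0.3344]
tool_rot: [-3.141, 0.0, 1.558]
contact_force: [-3.4, 1.0, -0.3]
opening: 0.0398
grip_force: 6.0
```

```bash
cat > chk.py <<'E'
from m import *
import sys
np.set_printoptions(precision=4,suppress=True)
tag=sys.argv[1]
for n in('scene','top'):
    c=save(n,n+tag)
    for k in sys.argv[2:]:
        m,X=frame_of(c,k,(.02,.3))
        if len(X)<20: continue
        r=rack(X);r=r[(r[:,2]<.16)&(r[:,1]>-.13)]
        print(n,k,len(r),'min',np.percentile(r,1,0),'max',np.percentile(r,99,0))
        for z0,z1 in((.02,.05),(.05,.09),(.1,.113),(.12,.15)):
            s=r[(r[:,2]>z0)&(r[:,2]<z1)]
            if len(s)>4:print('   z',s[:,2].mean().round(4),'y med/min/max',np.median(s[:,1]).round(4),s[:,1].min().round(4),s[:,1].max().round(4),'x',s[:,0].min().round(4),s[:,0].max().round(4))
a=cv2.imread(f'pics/scene{tag}.png')[200:500,310:560];cv2.imwrite(f'pics/s{tag}c.png',cv2.resize(a,None,fx=2,fy=2))
E
python3 chk.py 3 yellow red
```

```text
scene yellow 1055 min [-0.0846 -0.079   0.0038] max [ 0.0788 -0.068   0.1462]
   z 0.0347 y med/min/max -0.0718 -0.0769 -0.0689 x -0.0847 0.0795
   z 0.0703 y med/min/max -0.0701 -0.0921 -0.068 x -0.0848 0.0805
   z 0.1074 y med/min/max -0.0718 -0.0807 -0.068 x -0.0848 0.0819
   z 0.1376 y med/min/max -0.0688 -0.0769 -0.067 x -0.0155 0.018
scene red 420 min [-0.0832 -0.0113  0.0863] max [ 0.0315 -0.0009  0.1494]
   z 0.0852 y med/min/max -0.0018 -0.0096 -0.0011 x -0.0834 0.0286
   z 0.1076 y med/min/max -0.0041 -0.0123 -0.0008 x -0.0833 0.0339
   z 0.1409 y med/min/max -0.0036 -0.0104 -0.0011 x -0.065 -0.0269
top yellow 35 min [-0.0776 -0.0837  0.0406] max [ 0.0783 -0.0794  0.0854]
   z 0.0682 y med/min/max -0.0814 -0.0838 -0.0794 x -0.0698 0.0785
top red 22 min [-0.064  -0.0166  0.1068] max [-0.0524 -0.0058  0.1476]
   z 0.1377 y med/min/max -0.014 -0.0166 -0.0076 x -0.0615 -0.0524
```

Call:
arm_command(xyz=[[0,0,0],[0,0,1],[0,0,1],[0,5,0],[0,7,-1.5],[0,7,-1.5],[0,7,-1.5],[0,7,-1.5],[0,6,-1.5],[0,4,-1.5],[0,0,0]], spin=[0,0,0,0,0,0,0,0,0,0,0], squeeze=30)

```text
time: 15.75
tool_pos: [0.4565, 0.1779, 0.3273]
tool_rot: [-3.141, 0.0, 1.559]
contact_force: [0.2, 0.3, -2.6]
opening: 0.0398
grip_force: 30.0
```

Call:
arm_command(xyz=[[0,0,-1],[0,0,-1],[0,0,0]], spin=[0,0,0])

```text
time: 16.05
tool_pos: [0.4566, 0.1771, 0.3254]
tool_rot: [-3.141, 0.0, 1.558]
contact_force: [0.3, -0.6, -2.9]
opening: 0.0395
grip_force: 30.0
```

Call:
arm_command(xyz=[[0,0,-1],[0,0,-0.5],[0,0,0]], spin=[0,0,0])

```text
time: 16.35
tool_pos: [0.4564, 0.1774, 0.325]
tool_rot: [3.141, -0.0, 1.558]
contact_force: [-3.5, 0.4, 6.0]
opening: 0.0399
grip_force: 30.0
```

```bash
python3 chk.py 4 yellow red
```

```text
scene yellow 370 min [-0.0857 -0.0349  0.0122] max [ 0.051  -0.0246  0.1469]
   z 0.0348 y med/min/max -0.0266 -0.032 -0.0255 x -0.0854 -0.076
   z 0.0745 y med/min/max -0.0262 -0.0339 -0.0245 x -0.0859 0.0542
   z 0.1078 y med/min/max -0.0275 -0.0352 -0.0243 x -0.0857 0.0499
   z 0.1375 y med/min/max -0.0254 -0.0276 -0.0246 x -0.009 0.0158
scene red 416 min [-0.0833 -0.0109  0.0864] max [ 0.0315 -0.0009  0.1495]
   z 0.0852 y med/min/max -0.002 -0.009 -0.0016 x -0.0837 0.0284
   z 0.1077 y med/min/max -0.0042 -0.0117 -0.0008 x -0.0834 0.0364
   z 0.1413 y med/min/max -0.0033 -0.0105 -0.0013 x -0.0654 -0.0265
top yellow 140 min [-0.0804 -0.0404  0.0118] max [ 0.0772 -0.035   0.0916]
   z 0.0367 y med/min/max -0.0371 -0.0407 -0.0351 x -0.0806 0.0768
   z 0.0649 y med/min/max -0.0367 -0.0405 -0.0337 x -0.0807 0.0783
  return _methods._mean(a, axis=axis, dtype=dtype,
  ret = um.true_divide(
```

View pics/s4c.png

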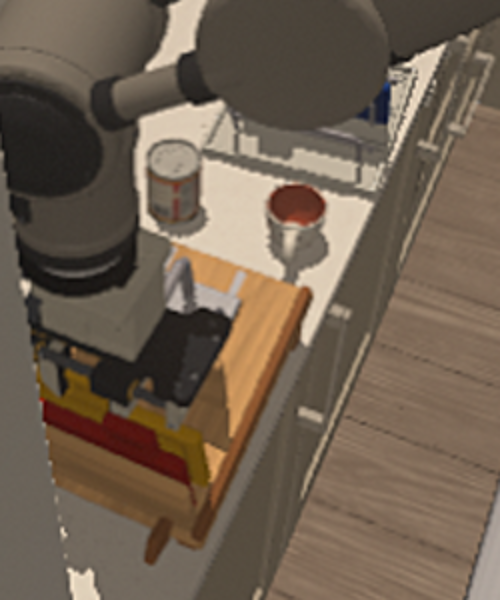

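The picture shows yellow standing square on the deck, just behind red (yellow at (175,420), red at (120,440)). I'll release it.

Call:
arm_command(xyz=[[0,0,0],[0,0,0],[0,0,0],[0,0,0],[0,0,15],[0,0,35],[0,-20,40],[0,-40,25],[0,-45,0],[0,-45,0],[0,-45,0],[5,-45,0],[5,-45,0],[5,-45,0],[5,-45,0],[5,-45,0],[5,-30,0],[5,-15,-20],[4,-3,-15],[0,0,0]], spin=[0,0,0,0,0,0,0,0,1,1,1,1,1,0,0,0,0,0,0,0], jaw=1)

```text
time: 18.45
tool_pos: [0.4954, -0.2913, 0.4014]
tool_rot: [-3.138, -0.003, 1.644]
contact_force: [-0.2, 0.1, 0.6]
opening: 0.0919
grip_force: 0.0
```

```bash
python3 chk.py 5 yellow red 2>/dev/null; python3 - <<'E'
from m import *
np.set_printoptions(precision=4,suppress=True)
c=load('scene5.npz');P=pts(c);q=masks(c)['blue']&(P[...,2]>.114)&(P[...,2]<.2)&(P[...,1]<-.2)&(P[...,0]<.6);print(P[q].mean(0),q.sum())
E
```

```text
scene yellow 252 min [-0.0858 -0.0267  0.0147] max [ 0.043  -0.0096  0.1493]
   z 0.0357 y med/min/max -0.0235 -0.0276 -0.0214 x -0.0858 -0.0788
   z 0.0685 y med/min/max -0.0201 -0.026 -0.0169 x -0.0858 -0.0816
   z 0.1083 y med/min/max -0.0187 -0.0253 -0.0136 x -0.0858 0.0471
   z 0.1446 y med/min/max -0.0128 -0.0196 -0.0093 x -0.0647 0.0173
scene red 278 min [-0.0833 -0.0117  0.0849] max [ 0.0318 -0.001   0.1496]
   z 0.0855 y med/min/max -0.0019 -0.0094 -0.0014 x -0.0839 0.0177
   z 0.1081 y med/min/max -0.0046 -0.0124 -0.0008 x -0.0834 0.0365
   z 0.1447 y med/min/max -0.0048 -0.0105 -0.0013 x -0.0647 -0.0251
top yellow 420 min [-0.0817 -0.0369  0.0098] max [ 0.0778 -0.0169  0.1468]
   z 0.0341 y med/min/max -0.0337 -0.0371 -0.0293 x -0.0839 0.0792
   z 0.0687 y med/min/max -0.029 -0.0332 -0.0243 x -0.0714 0.0791
   z 0.1067 y med/min/max -0.0229 -0.032 -0.0161 x -0.0848 0.0785
   z 0.139 y med/min/max -0.0223 -0.0266 -0.0163 x -0.0198 0.0183
top red 149 min [-0.0808 -0.0166  0.1038] max [ 0.0812 -0.0039  0.1485]
   z 0.1075 y med/min/max -0.0087 -0.0138 -0.0034 x -0.0823 0.0813
   z 0.1378 y med/min/max -0.0138 -0.0169 -0.0067 x -0.0613 -0.0278
[ 0.4969 -0.2829  0.1392] 2
```

Call:
arm_command(xyz=[[0,3,-35],[0,0,-40],[0,0,-24],[0,0,-9],[0,0,-3],[0,0,0]], spin=[0,0,0,0,0,0])

```text
time: 19.15
tool_pos: [0.496, -0.2877, 0.2945]
tool_rot: [3.14, 0.002, 1.646]
contact_force: [-0.4, -0.5, 0.5]
opening: 0.0919
grip_force: 0.0
```

Call:
arm_command(xyz=[[0,0,0],[0,0,0],[0,0,0],[0,0,0],[0,0,0],[0,0,0],[0,0,0],[0,0,0],[0,0,0],[0,0,0]], spin=[0,0,0,0,0,0,0,0,0,0], jaw=-1, squeeze=40)

```text
time: 20.15
tool_pos: [0.4956, -0.2876, 0.293]
tool_rot: [3.141, 0.0, 1.645]
contact_force: [0.7, 0.8, -1.2]
opening: 0.0395
grip_force: 40.0
```

Call:
arm_command(xyz=[[0,2.5,4.3],[0,5,8.7],[-1,7.5,13],[0,7.5,13],[-1,7.5,13],[0,7.5,13],[-1,7.5,13],[0,5,9],[0,0,20],[0,0,30],[0,0,12]], spin=[0,0,0,0,0,0,0,0,0,0,0])

```text
time: 21.25
tool_pos: [0.4927, -0.2374, 0.445]
tool_rot: [3.138, 0.002, 1.646]
contact_force: [-0.3, -0.2, -2.2]
opening: 0.0397
grip_force: 40.0
```

Call:
arm_command(xyz=[[0,10,0],[0,25,0],[1,40,0],[1,40,0],[1,40,0],[1,40,0],[1,40,0],[1,40,0],[1,40,0],[1,40,0],[1,40,0],[0,22,0],[0,12,0],[0,4,0],[0,0,0]], spin=[0,0,-1,-1,-1,-1,-1,0,0,0,0,0,0,0,0])

```text
time: 22.75
tool_pos: [0.5014, 0.1952, 0.4414]
tool_rot: [-3.14, 0.001, 1.558]
contact_force: [-0.4, -0.6, -1.6]
opening: 0.0399
grip_force: 40.0
```

```bash
python3 - <<'E'
from m import *
np.set_printoptions(precision=4,suppress=True)
for n in('scene','top'):
    c=save(n,n+'6');m,X=frame_of(c,'blue',(.05,.3))
    if len(X)<20: continue
    U,S,V=np.linalg.svd(X-X.mean(0),full_matrices=False)
    print(n,len(X),X.mean(0),X.min(0),X.max(0),V[2],S[2]/len(X)**.5); r=rack(X);print(r.min(0),r.max(0))
E
```

```text
scene 132 [0.44   0.1798 0.2455] [0.3717 0.1324 0.1655] [0.4956 0.1891 0.2561] [-0.0748  0.8933 -0.4433] 0.002972842180116378
[-0.0857 -0.0756  0.1282] [ 0.0374 -0.0355  0.2265]
top 1397 [0.4557 0.1522 0.2129] [0.3739 0.1232 0.1591] [0.5372 0.1844 0.2648] [-0.0015 -0.8798  0.4753] 0.0018989836411890874
[-0.084  -0.0824  0.1201] [ 0.0799 -0.04    0.2348]
```

Call:
arm_command(xyz=[[0,-5,0],[0,-2,-8],[0,-3,-15],[0,-4,-20],[0,-4,-20],[0,-4,-18],[0,-2,-12],[0,-2,-8],[0,0,-4],[0,0,0]], spin=[0,0,0,0,0,0,0,0,0,0])

```text
time: 23.85
tool_pos: [0.5016, 0.1693, 0.3369]
tool_rot: [3.142, -0.0, 1.558]
contact_force: [-0.3, 0.7, -1.5]
opening: 0.04
grip_force: 40.0
```

```bash
python3 chk.py 7 yellow blue 2>/dev/null
```

```text
scene yellow 268 min [-0.0858 -0.0345  0.0057] max [ 0.0416 -0.0096  0.1488]
   z 0.037 y med/min/max -0.0242 -0.0319 -0.0204 x -0.0859 -0.0787
   z 0.0685 y med/min/max -0.0217 -0.0277 -0.0177 x -0.0859 -0.0812
   z 0.1083 y med/min/max -0.0184 -0.025 -0.0136 x -0.0859 0.0469
   z 0.1424 y med/min/max -0.0122 -0.0191 -0.0091 x -0.0225 0.0159
scene blue 174 min [-0.0851 -0.0761  0.0225] max [ 0.0465 -0.0303  0.1519]
   z 0.0338 y med/min/max -0.0733 -0.0771 -0.0659 x -0.0851 -0.0837
   z 0.068 y med/min/max -0.0614 -0.0709 -0.0541 x -0.0852 -0.0839
   z 0.1103 y med/min/max -0.0437 -0.0458 -0.043 x -0.0851 0.0189
   z 0.1494 y med/min/max -0.0307 -0.0327 -0.0303 x 0.0265 0.0455
top blue 864 min [-0.0825 -0.0775  0.0386] max [ 0.0794 -0.05    0.1179]
   z 0.0442 y med/min/max -0.0749 -0.0828 -0.0709 x -0.082 0.0806
   z 0.07 y med/min/max -0.0666 -0.0768 -0.0578 x -0.083 0.0815
   z 0.1069 y med/min/max -0.0547 -0.0606 -0.0498 x -0.0832 0.0798
```

View pics/s7c.png

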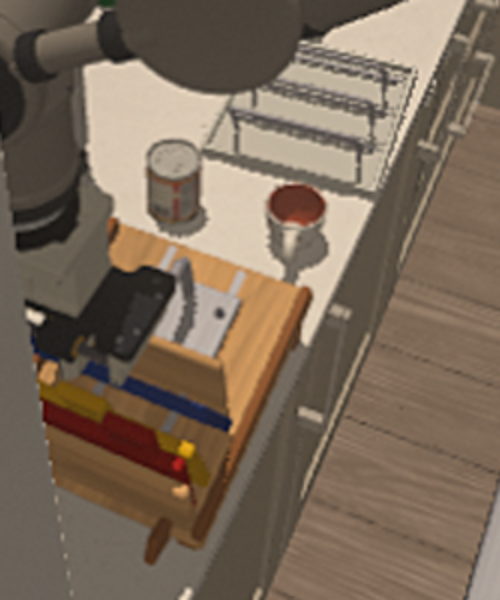

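Blue is held in front of the stop at (185,400), with yellow leaning on red at (130,425) and the tray empty. I'll lower it to contact.

Call:
arm_command(xyz=[[0,0,-3],[0,0,-2],[0,0,-2],[0,0,0]], spin=[0,0,0,0])

```text
time: 24.35
tool_pos: [0.5015, 0.1694, 0.3298]
tool_rot: [-3.141, 0.0, 1.558]
contact_force: [0.5, -0.1, -2.4]
opening: 0.0398
grip_force: 40.0
```

Call:
arm_command(xyz=[[0,0,-1],[0,0,-1],[0,0,0]], spin=[0,0,0])

```text
time: 24.65
tool_pos: [0.5015, 0.1693, 0.3279]
tool_rot: [-3.142, 0.0, 1.558]
contact_force: [-0.4, -0.2, -2.3]
opening: 0.0392
grip_force: 40.1
```

Call:
arm_command(xyz=[[0,0,-1],[0,0,-1],[0,0,0]], spin=[0,0,0])

```text
time: 24.95
tool_pos: [0.5016, 0.1693, 0.3261]
tool_rot: [3.141, 0.0, 1.558]
contact_force: [0.0, -0.2, -1.7]
opening: 0.0394
grip_force: 40.6
```

Call:
arm_command(xyz=[[0,0,-1],[0,0,-0.5],[0,0,0]], spin=[0,0,0])

```text
time: 25.25
tool_pos: [0.5016, 0.1695, 0.3257]
tool_rot: [3.14, -0.001, 1.558]
contact_force: [-1.9, 1.1, 7.0]
opening: 0.0396
grip_force: 41.1
```

Call:
arm_command(xyz=[[0,0,-1],[0,0,-0.5],[0,0,0]], spin=[0,0,0])

```text
time: 25.55
tool_pos: [0.5016, 0.1697, 0.3254]
tool_rot: [3.139, -0.001, 1.558]
contact_force: [-3.5, 0.4, 16.2]
opening: 0.0394
grip_force: 42.1
```

Call:
arm_command(xyz=[[0,0,1],[0,0,0],[0,-4,2],[0,-4,2],[0,-4,2],[0,-4,1.5],[0,-4,1.5],[0,-4,1.5],[0,-4,1],[0,-4,1],[0,-4,1],[0,0,0]], spin=[0,0,0,0,0,0,0,0,0,0,0,0], squeeze=6)

```text
time: 26.75
tool_pos: [0.5015, 0.1328, 0.3374]
tool_rot: [-3.141, 0.0, 1.558]
contact_force: [1.0, 0.2, 0.4]
opening: 0.0399
grip_force: 6.0
```

```bash
python3 chk.py 8 yellow blue 2>/dev/null
```

```text
scene yellow 269 min [-0.0858 -0.0311  0.0071] max [ 0.0412 -0.0097  0.1487]
   z 0.0346 y med/min/max -0.0253 -0.0325 -0.0212 x -0.0861 -0.0787
   z 0.0701 y med/min/max -0.0213 -0.027 -0.0167 x -0.0858 -0.0815
   z 0.1083 y med/min/max -0.0185 -0.0262 -0.0134 x -0.0853 0.0458
   z 0.1423 y med/min/max -0.0124 -0.0192 -0.009 x -0.0221 0.0164
scene blue 559 min [-0.0845 -0.0782  0.0034] max [ 0.0772 -0.0659  0.1475]
   z 0.0336 y med/min/max -0.0722 -0.078 -0.0689 x -0.0853 0.0784
   z 0.0709 y med/min/max -0.0688 -0.0782 -0.0673 x -0.0848 0.0773
   z 0.108 y med/min/max -0.0726 -0.0788 -0.0663 x -0.0846 0.0733
   z 0.14 y med/min/max -0.0671 -0.0761 -0.0648 x 0.0268 0.0621
top blue 181 min [-0.0819 -0.0838  0.0221] max [ 0.0783 -0.0788  0.093 ]
   z 0.0331 y med/min/max -0.0828 -0.0856 -0.0812 x -0.0818 -0.0783
   z 0.0692 y med/min/max -0.0808 -0.0831 -0.0777 x -0.082 0.0795
```

Call:
arm_command(xyz=[[0,0,0],[0,0,0],[0,0,1],[0,0,1],[0,4,0],[0,6,-1.5],[0,6,-1.5],[0,6,-1.5],[0,3,-1],[0,0,0],[0,0,-0.5],[0,0,-1]], spin=[0,0,0,0,0,0,0,0,0,0,0,0], squeeze=30)

```text
time: 28.05
tool_pos: [0.5016, 0.1582, 0.3326]
tool_rot: [3.141, 0.0, 1.558]
contact_force: [-0.2, 0.2, -1.8]
opening: 0.0399
grip_force: 30.0
```

Call:
arm_command(xyz=[[0,0,-1],[0,0,0]], spin=[0,0])

```text
time: 28.25
tool_pos: [0.5016, 0.1582, 0.3319]
tool_rot: [3.141, -0.0, 1.558]
contact_force: [-0.6, 0.5, 1.0]
opening: 0.0398
grip_force: 30.0
```

Call:
arm_command(xyz=[[0,0,-0.5],[0,0,0],[0,0,0],[0,0,0],[0,0,0],[0,0,0],[0,0,15],[0,0,35],[-10,-20,10],[-15,-40,0],[-15,-40,0],[-5,-20,0],[0,0,0]], spin=[0,0,0,0,0,0,0,0,0,0,0,0,0], jaw=1)

```text
time: 29.55
tool_pos: [0.456, 0.0365, 0.3913]
tool_rot: [3.141, 0.001, 1.555]
contact_force: [-0.1, 1.1, -0.4]
opening: 0.0917
grip_force: 0.0
```

```bash
python3 chk.py 9 red yellow blue 2>/dev/null; python3 - <<'E'
from m import *
c=load('scene9.npz');P=pts(c);hsv=cv2.cvtColor(c['img'],cv2.COLOR_RGB2HSV).astype(int);r=rack(P)
g=(hsv[...,1]<60)&(r[...,2]>.06)&(r[...,2]<.085)&(r[...,1]<-.1)&(r[...,1]>-.22)&(abs(r[...,0])<.03)
print(g.sum(),P[g].min(0),P[g].max(0))
E
```

```text
scene red 264 min [-0.0828 -0.0114  0.0882] max [ 0.0318 -0.0012  0.1492]
   z 0.0858 y med/min/max -0.0023 -0.0071 -0.0015 x -0.0831 -0.0059
   z 0.1084 y med/min/max -0.0045 -0.0127 -0.0012 x -0.083 0.0334
   z 0.1448 y med/min/max -0.0048 -0.0105 -0.0013 x -0.0644 -0.0252
scene yellow 269 min [-0.0858 -0.0314  0.0146] max [ 0.041  -0.0096  0.1489]
   z 0.0366 y med/min/max -0.024 -0.0325 -0.0204 x -0.0859 -0.0788
   z 0.0698 y med/min/max -0.0217 -0.0274 -0.0169 x -0.0862 -0.0811
   z 0.1082 y med/min/max -0.0187 -0.0257 -0.0135 x -0.0855 0.0467
   z 0.1434 y med/min/max -0.0125 -0.0191 -0.0092 x -0.0654 0.0165
scene blue 218 min [-0.085  -0.0494  0.0177] max [ 0.0419 -0.0198  0.148 ]
   z 0.0747 y med/min/max -0.035 -0.0432 -0.0318 x -0.0852 -0.084
   z 0.1083 y med/min/max -0.0321 -0.0365 -0.0267 x -0.085 0.0253
   z 0.1421 y med/min/max -0.0235 -0.0282 -0.0195 x -0.0208 0.0438
top red 69 min [-0.0596 -0.0164  0.104 ] max [ 0.0811 -0.0054  0.1485]
   z 0.1077 y med/min/max -0.0089 -0.0134 -0.0051 x 0.0689 0.0813
   z 0.1409 y med/min/max -0.0141 -0.0165 -0.0055 x -0.0613 -0.0249
top yellow 27 min [-0.019  -0.0236  0.1405] max [ 0.0133 -0.015   0.1503]
   z 0.1445 y med/min/max -0.0193 -0.0236 -0.0148 x -0.0197 0.0135
top blue 288 min [-0.0834 -0.0562  0.005 ] max [-0.0272 -0.0384  0.1058]
   z 0.0349 y med/min/max -0.0509 -0.0562 -0.0457 x -0.0832 -0.028
   z 0.0692 y med/min/max -0.0441 -0.0508 -0.0385 x -0.0835 -0.0264
   z 0.1041 y med/min/max -0.0399 -0.0418 -0.0376 x -0.084 -0.0503
127 [0.44997174 0.00886217 0.11390588] [0.46277896 0.08637132 0.1347166 ]
```

View pics/s9c.png

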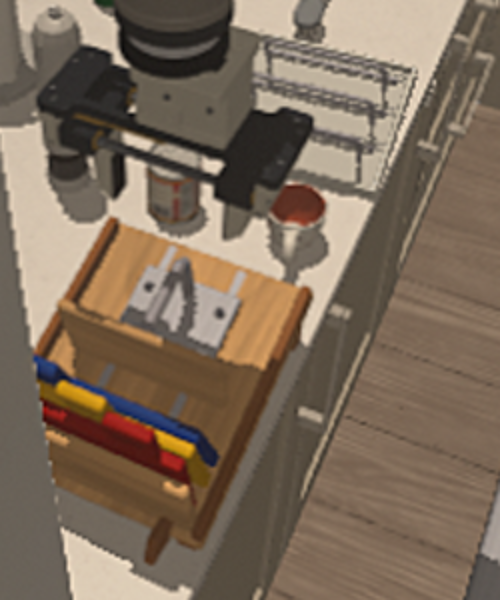

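The view shows all three boards leaning in order against the wall (blue at (150,400), yellow at (80,395), red at (125,435)). The stop is open behind them, with its handle at (180,290). I'll grip the handle and close the stop.

Call:
arm_command(xyz=[[1,2,-30],[0,0,-40],[0,0,-24],[0,0,-8],[0,0,-2],[0,0,0]], spin=[0,0,0,0,0,0])

```text
time: 30.25
tool_pos: [0.4581, 0.0408, 0.2877]
tool_rot: [3.14, -0.0, 1.559]
contact_force: [-0.9, 0.1, 1.8]
opening: 0.0918
grip_force: 0.0
```

Call:
arm_command(xyz=[[0,0,0],[0,0,0],[0,0,0],[0,0,0],[0,0,0],[0,0,0],[0,0,0],[0,0,0],[0,0,0],[0,0,0],[0,0,0],[0,0,0],[0,0,0]], spin=[0,0,0,0,0,0,0,0,0,0,0,0,0], jaw=-1, squeeze=40)

```text
time: 31.55
tool_pos: [0.4577, 0.0404, 0.287]
tool_rot: [3.141, -0.0, 1.558]
contact_force: [1.7, -0.8, -1.7]
opening: 0.0105
grip_force: 40.0
```

Call:
arm_command(xyz=[[0,3,-0.6],[0,5,-1],[0,5,-1],[0,5,-1.1],[0,5,-1.1],[0,4,-0.9],[0,4,-0.8],[0,4,-0.9],[0,0,0]], spin=[0,0,0,0,0,0,0,0,0])

```text
time: 32.45
tool_pos: [0.4579, 0.076, 0.2795]
tool_rot: [3.14, -0.0, 1.559]
contact_force: [4.3, 0.0, -4.6]
opening: 0.0108
grip_force: 40.0
```

Call:
arm_command(xyz=[[0,2,-0.4],[0,2,-0.4],[0,2,-0.4],[0,2,-0.5],[0,2,-0.4],[0,2,-0.4],[0,0,0]], spin=[0,0,0,0,0,0,0])

```text
time: 33.15
tool_pos: [0.458, 0.0872, 0.2772]
tool_rot: [3.14, 0.001, 1.558]
contact_force: [4.5, -5.6, -3.3]
opening: 0.011
grip_force: 40.0
```

Call:
arm_command(xyz=[[0,2,-0.4],[0,2,-0.4],[0,2,-0.5],[0,0,0]], spin=[0,0,0,0])

```text
time: 33.55
tool_pos: [0.458, 0.0932, 0.2759]
tool_rot: [3.14, 0.001, 1.558]
contact_force: [4.4, -4.9, -4.0]
opening: 0.0109
grip_force: 40.0
```

```bash
python3 chk.py a red yellow blue 2>/dev/null
```

```text
scene red 313 min [-0.0833 -0.0107  0.0894] max [ 0.0317 -0.001   0.1493]
   z 0.0833 y med/min/max -0.002 -0.0092 -0.0016 x -0.0835 0.0282
   z 0.1078 y med/min/max -0.0045 -0.0113 -0.0009 x -0.0836 0.0373
   z 0.1435 y med/min/max -0.0041 -0.0106 -0.001 x -0.0649 -0.0252
scene yellow 271 min [-0.0858 -0.0235  0.0132] max [ 0.0408 -0.0126  0.1494]
   z 0.0357 y med/min/max -0.0179 -0.0223 -0.0152 x -0.0864 -0.0838
   z 0.0713 y med/min/max -0.0183 -0.0222 -0.0149 x -0.0857 -0.0839
   z 0.1089 y med/min/max -0.0179 -0.0239 -0.0133 x -0.086 0.046
   z 0.1412 y med/min/max -0.0143 -0.022 -0.0123 x -0.0218 0.0168
scene blue 202 min [-0.0851 -0.0346  0.0209] max [ 0.0457 -0.0245  0.1491]
   z 0.0348 y med/min/max -0.0334 -0.0354 -0.0295 x -0.0855 -0.0846
   z 0.0699 y med/min/max -0.0316 -0.0344 -0.0301 x -0.0852 -0.0845
   z 0.109 y med/min/max -0.0299 -0.0351 -0.0243 x -0.0851 0.0481
   z 0.143 y med/min/max -0.0275 -0.0342 -0.023 x -0.0218 0.0474
top red 34 min [-0.0812 -0.0167  0.1041] max [-0.0428 -0.0044  0.14  ]
   z 0.108 y med/min/max -0.0088 -0.0138 -0.004 x -0.0822 -0.0577
   z 0.1277 y med/min/max -0.0152 -0.0168 -0.0138 x -0.0614 -0.0427
top blue 89 min [-0.0811 -0.041   0.0641] max [-0.0383 -0.0297  0.1122]
   z 0.0818 y med/min/max -0.0389 -0.0409 -0.035 x -0.0807 -0.0377
   z 0.1069 y med/min/max -0.036 -0.0406 -0.0292 x -0.0812 -0.0384
```

Nearly closed. I'll push in 1 mm steps until the force rises.

Call:
arm_command(xyz=[[0,1,-0.2],[0,1,-0.2],[0,0,0]], spin=[0,0,0])

```text
time: 33.95
tool_pos: [0.458, 0.0951, 0.2755]
tool_rot: [3.14, 0.001, 1.558]
contact_force: [5.3, -5.9, -3.8]
opening: 0.0107
grip_force: 40.0
```

Call:
arm_command(xyz=[[0,1,-0.2],[0,0,0]], spin=[0,0])

```text
time: 34.15
tool_pos: [0.458, 0.0959, 0.2753]
tool_rot: [3.14, 0.001, 1.559]
contact_force: [4.3, -5.9, -3.9]
opening: 0.0107
grip_force: 40.0
```

Call:
arm_command(xyz=[[0,1,-0.2],[0,0,0]], spin=[0,0])

```text
time: 34.35
tool_pos: [0.458, 0.0963, 0.2753]
tool_rot: [3.14, 0.003, 1.559]
contact_force: [4.3, -12.4, -1.7]
opening: 0.0109
grip_force: 40.0
```

Call:
arm_command(xyz=[[0,1,-0.2],[0,0,0]], spin=[0,0])

```text
time: 34.55
tool_pos: [0.4581, 0.0966, 0.2753]
tool_rot: [3.14, 0.005, 1.559]
contact_force: [3.1, -17.5, 2.0]
opening: 0.0108
grip_force: 40.0
```

Call:
arm_command(xyz=[[0,1,-0.2],[0,0,0]], spin=[0,0])

```text
time: 34.75
tool_pos: [0.4581, 0.0969, 0.2753]
tool_rot: [3.14, 0.006, 1.56]
contact_force: [2.5, -22.6, 3.0]
opening: 0.011
grip_force: 40.0
```

Call:
arm_command(xyz=[[0,-1.5,0.3],[0,0,0],[0,0,0],[0,0,0],[0,0,0],[0,0,0],[0,0,0],[0,0,15],[0,-5,40],[0,-20,50],[0,-40,10],[0,-45,0],[0,-45,0],[0,-45,0],[0,-30,0],[0,0,0],[0,0,0]], spin=[0,0,0,0,0,0,0,0,0,0,0,0,0,0,0,0,0], jaw=1)

```text
time: 36.45
tool_pos: [0.4574, -0.131, 0.3862]
tool_rot: [-3.141, -0.001, 1.556]
contact_force: [0.3, 0.3, -0.5]
opening: 0.0919
grip_force: 0.0
```

```bash
python3 chk.py b red yellow blue 2>/dev/null; python3 - <<'E'
from m import *
for f in('scene','top'):
    c=load(f+'b.npz');P=pts(c);hsv=cv2.cvtColor(c['img'],cv2.COLOR_RGB2HSV).astype(int);r=rack(P)
    q=(hsv[...,0]>8)&(hsv[...,0]<22)&(hsv[...,1]>60)&(hsv[...,1]<200)&(r[...,2]>.08)&(r[...,2]<.095)&(r[...,1]<-.02)&(r[...,1]>-.08)
    print(f,'stop top y',np.percentile(r[q][:,1],[2,50,98]),q.sum())
E
```

```text
scene red 186 min [-0.0828 -0.0122  0.0889] max [ 0.0331 -0.0012  0.1493]
   z 0.1086 y med/min/max -0.0059 -0.0127 -0.0011 x -0.0832 0.0371
   z 0.1468 y med/min/max -0.0062 -0.0122 -0.0019 x -0.0635 -0.0249
scene yellow 275 min [-0.0859 -0.0244  0.0148] max [ 0.0407 -0.0129  0.149 ]
   z 0.0361 y med/min/max -0.0155 -0.0204 -0.0139 x -0.0859 -0.0848
   z 0.072 y med/min/max -0.0166 -0.0202 -0.0141 x -0.0861 -0.0845
   z 0.1088 y med/min/max -0.0178 -0.0251 -0.0127 x -0.0855 0.046
   z 0.1427 y med/min/max -0.0163 -0.0237 -0.0108 x -0.0647 0.0168
scene blue 188 min [-0.0852 -0.035   0.0224] max [ 0.0461 -0.0256  0.1491]
   z 0.0349 y med/min/max -0.0314 -0.0341 -0.03 x -0.0854 -0.0846
   z 0.071 y med/min/max -0.0314 -0.0337 -0.0297 x -0.0854 -0.0847
   z 0.1091 y med/min/max -0.0301 -0.0351 -0.0256 x -0.0851 0.0477
   z 0.1445 y med/min/max -0.0296 -0.035 -0.0252 x 0.0231 0.0472
top red 116 min [-0.0818 -0.0169  0.1024] max [ 0.0776 -0.0035  0.1493]
   z 0.1068 y med/min/max -0.0074 -0.0129 -0.0027 x -0.0823 0.0789
   z 0.1385 y med/min/max -0.0141 -0.017 -0.0057 x -0.0613 -0.0279
top yellow 45 min [-0.0848 -0.0276  0.1028] max [ 0.0767 -0.0178  0.148 ]
   z 0.108 y med/min/max -0.0201 -0.0228 -0.0176 x -0.0848 0.0777
   z 0.1444 y med/min/max -0.0244 -0.028 -0.0195 x -0.0196 0.0135
top blue 325 min [-0.0839 -0.0408  0.0392] max [ 0.0778 -0.0283  0.1482]
   z 0.0388 y med/min/max -0.0369 -0.038 -0.0344 x -0.0807 -0.0772
   z 0.0859 y med/min/max -0.0358 -0.0421 -0.0331 x -0.0839 0.0779
   z 0.1065 y med/min/max -0.0352 -0.0408 -0.0276 x -0.0843 0.0793
   z 0.139 y med/min/max -0.0354 -0.0392 -0.027 x 0.0256 0.0605
scene stop top y [-0.04713217 -0.04558086 -0.04426087] 42
top stop top y [-0.04776413 -0.04336141 -0.0380378 ] 134
```

View pics/sbc.png

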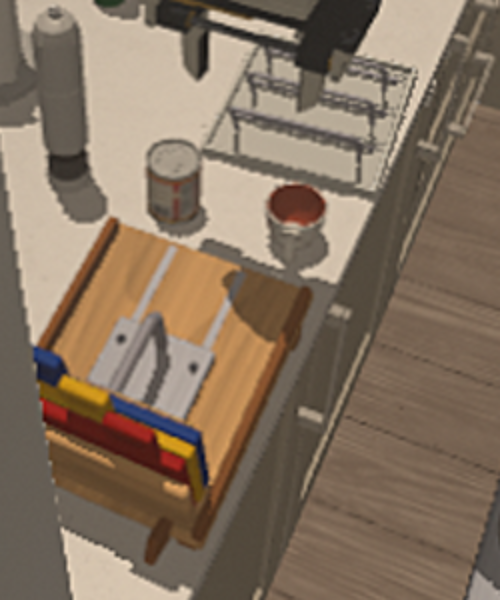

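The picture shows the pack closed and square, with tabs stepping red (115,430), yellow (80,395), blue (45,365) and the stop tight behind. The bystanders are untouched and the gripper is clear.

```bash
python3 -c "
from cell import *
print(hand_in())"
```

```text
the job is handed in; nothing more can be done
None
```

The job is handed in: red, yellow and blue stand upright and tight against the end wall with the stop pushed up, and the mug, tin and pepper mill were left standing; the simulator gave no verdict back.

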